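Load the tube carousel and hold its index plunger out

ROBOT

A 7-joint arm with a two-finger parallel gripper is mounted at the origin on the work surface. World frame = base frame: x ahead of the robot, y to its left, z up, the work surface at z = 0. Lengths are in m, angles in degrees, forces in N, time in s.
With the tool pointing down it reaches from about 0.35 to 0.9 m from the base axis. Payload 19.9 kg.
Tool frame: the origin (TCP) lies midway between the tips of the shut fingers; the grasp point (between the pads) lies 19 mm behind it (ctrl.pinch_z is the distance from the TCP to the grasp point, in m); z points along the fingers, y is the direction in which the jaws open and shut (so a half turn about z gives the same grasp; the last joint's range is limited). The gripper opens to 94 mm and grips with 3 to 60 N. Pads are 16 mm wide; open, the fingers measure 119 mm over their backs; the gripper's body (75 mm by 177 mm) begins 78 mm behind the grasp point.
Start: joints at [74.227, 23.915, -0.59, 92.452, 0.269, 63.638, -3.037], TCP at [0.145, -0.608, 0.205] pointing down, gripper open.
Joint ranges: [-161.28, 161.28], [-22.2, 115.67], [-73.04, 71.86], [3.21, 147.25], [-68.34, 248.33], [10.77, 114.83], [-161.83, 161.83]. Speed limits (degrees/s): [108.29, 108.29, 136.94, 136.94, 172.46, 172.46, 172.46].

INTERFACE

Orientations are given as a 3x3 rotation matrix whose columns are the frame's x, y, z axes.
In Python, from bench import ctrl, eyes, boxes_of, outline_of gives the robot as it stands.
- The arm moves only by the tool jog_arm, never from a script. Its argument "steps" is a list of rows, each a list of 6 numbers: the shift along the tool's x, y, z in mm, then the turn, a rotation vector about the tool's x, y, z in units of 5 degrees (1.0 is 5 degrees). A call has 1 to 10 rows; each row shifts and turns the commanded pose from where the row before left it, along the tool's axes as they then stand; what a row does not reach is not made up. A row lasts 1/8 s, in which the tool goes at most 62.5 mm and 10.7 degrees, less where a joint would pass 70% of its speed; a pose out of reach is approached as far as the arm can. A call is refused whole if a number of a shift passes 62.5 or a number of a turn 1, either way. A call with a gripper value outside its range is refused whole. "grip" is the closure, from -1 (fully open) to 1 (shut), set as the call begins (left out, the last holds). The fingers move at their own pace and stop on an object; "squeeze" is the grip in N (left out, the last holds). Time passes only in rows, so rows that do not move let the fingers close. It gives the time, the measured TCP pose, the force and the opening at its end, in the units of the state.
- ctrl.read_state(): the state, without advancing time (a new reading comes with each control period).
- eyes.snapshot(name): name is "scene" or "side" or "wrist"; returns (picture, depth): 420x560x3 uint8, red, green, blue; 420x560 float32, m along the optical axis (not along the pixel's ray), 0 where there is no reading.
- eyes.camera_params(name): a dict with "intrinsics" (3x3 intrinsics, pixels), "distortion" ([k1, k2, p1, p2, k3] as OpenCV has them; the pictures are not rectified), "world_from_camera" (4x4, takes a point from camera to world coordinates). Camera axes: x right, y down, z forward; pixel columns grow to the right and rows downward; lengths in m; the calibration is good to about 2 mm. A picture is of the moment at which its call begins: read the wrist's pose just before it. camera_params takes no time and is no camera call; for the wrist camera it gives the pose at the moment of the call.
- ctrl.close_job(): hands the job in, once; it reports no verdict.
Trained networks look in the newest picture that a camera, given by its name, has taken for a name from the list of things; names that differ only in an ending like _2 or _b are one class to them, and where a whole thing is asked for, a point or a joint stands for the part that bears it (a point fixed in the world has none). Each returns a list of dicts, best first, with "confidence" (0 to 1); they miss things now and then, are a little off and sometimes report something else, mostly with a low value. They report only what shows in the picture. A call takes as long as a camera call. They do not tell look-alikes from the thing itself.
- boxes_of(camera, label): "box" ([left, top, right, bottom] as shares, 0 to 1, of the picture: columns of its width, rows of its height, round what is visible of it).
- outline_of(camera, label): "pixels" (420x560 bool, what is visible of it) and "box" ([left, top, right, bottom] as shares, 0 to 1, of the picture: columns of its width, rows of its height, round what is visible of it).
The state is a dict: "time": time; "q": joint angles; "qvel": joint speeds; "tau": joint torques, N m; "eef_pos": TCP position; "eef_rot": TCP orientation; "wrist_force": force on the tool from outside, world axes, zero at the start; "wrist_torque": the same for the moment, N m; "width": opening from 0.0 (shut) to 1.0 (fully open).
Only numpy, scipy, OpenCV 4.12 (cv2) and the standard library are available. Lean on these libraries where they do the work, as an engineer would, in place of code of your own. Each camera call takes 0.05 s, during which the arm holds its last target.

TASK

Put the two loose slender sample bottles upright into the two empty cups of the sample carousel, one in each, pushed or dropped fully home. Only when both are in, grip the index plunger's knob, pull it straight up as far as it goes so that its pin is clear of the hole in the disc, and finish while holding it there with the gripper, so that a colleague can turn the disc. Leave the other things on the bench where they are.

Things in the scene. Friction and masses are not known exactly. Their poses are not given: they have to be found in the camera images.
- bottle_a_center (a point): one of the two identical loose slender sample bottles standing on the bench: white round body with a screw cap of the same width, 28 mm diameter, 80 mm tall over the cap, about 50 g; this point is its centre, 40 mm above its flat underside; z is its axis, up at the start. Either bottle may go into either empty cup
- bottle_b_center (a point): the other slender sample bottle, as bottle_a
- carousel: sample carousel, fixed: base plate 215 x 260 mm, disc of 212 mm diameter (top 42 mm above the bench, does not turn) with three cups, bore 34 mm, flared rims 48 mm across, rims 72 mm and floors 46 mm above the bench, evenly spaced 58 mm from the axis. The cup at (0, 58) mm is filled (bottle top 126 mm up; leave it), two are empty. Plunger bracket at the -y side. Origin: disc axis, bench height; z up
- pocket_1 (a point): centre of the inner floor of the empty cup at (50, -29) mm in the carousel's frame, 46 mm above the bench; the cup's rim lies 26 mm above this point; bore 34 mm, flared to about 42 mm at the mouth, for the 28 mm bottle
- pocket_2 (a point): centre of the inner floor of the other empty cup, at (-50, -29) mm in the carousel's frame, otherwise as pocket_1
- plunger (a joint): travel of the sprung index plunger, m: 0 is home (pin in the disc's hole), 0.018 is fully up, at its stop; the pin leaves the hole at 0.010. A spring pulls it down with 4.5 N at home, growing to 9.5 N at the stop (280 N/m); it snaps home when let go
- plunger_knob (a point): centre of the plunger's upright black cylindrical knob, 24 mm diameter, 24 mm tall, at (0, -92) mm in the carousel's frame, 108 mm above the bench when home; rises with the plunger. Below it a thin 12 mm neck, then a steel barrel of 18 mm diameter (top 84 mm above the bench) on the bracket arm (top 72 mm). z up, the direction of pull
- jar: bystander: squat round jar with a screw cap, 48 mm diameter, 45 mm tall, origin at its underside; leave it where it is
- beaker: bystander: small clear open beaker, 52 mm diameter at the rim, 60 mm tall, origin at its underside; leave it where it is
- wash_bottle: bystander: white squeeze bottle with a bent spout, 66 mm diameter, 190 mm tall, origin at its underside; leave it where it is
- tip_box: bystander: box of pipette tips, 80 x 120 x 80 mm tall, origin at its underside; leave it where it is
- spatula: bystander: steel spatula 170 mm long lying flat on the bench; leave it where it is
Things that resemble listed ones, but are neither listed nor needed, are in the scene too. Leave any yellow look-alike of the part that bears bottle_b_center alone.

How it is judged (in metres and radians):
On the way, in this order (a step that is already met when the one before it is completed fails the run):
1. one bottle stands home in an empty cup and is let go, the plunger still home (((horizontal distance between bottle_a_center and pocket_1 below 0.008 m and z of bottle_a_center in the frame of pocket_1 between 0.036 and 0.044 m and angle between bottle_a_center's own z axis and vertical below 0.2 rad) or (horizontal distance between bottle_a_center and pocket_2 below 0.008 m and z of bottle_a_center in the frame of pocket_2 between 0.036 and 0.044 m and angle between bottle_a_center's own z axis and vertical below 0.2 rad) or (horizontal distance between bottle_b_center and pocket_1 below 0.008 m and z of bottle_b_center in the frame of pocket_1 between 0.036 and 0.044 m and angle between bottle_b_center's own z axis and vertical below 0.2 rad) or (horizontal distance between bottle_b_center and pocket_2 below 0.008 m and z of bottle_b_center in the frame of pocket_2 between 0.036 and 0.044 m and angle between bottle_b_center's own z axis and vertical below 0.2 rad)) and value of joint plunger below 0.003 m and contact force between the fingers and bottle_a below 0.1 N and contact force between the fingers and bottle_b below 0.1 N), for 0.2 s.
2. both bottles stand home, one in each cup, and are let go, the plunger still home ((((horizontal distance between bottle_a_center and pocket_1 below 0.008 m and z of bottle_a_center in the frame of pocket_1 between 0.036 and 0.044 m and angle between bottle_a_center's own z axis and vertical below 0.2 rad) and (horizontal distance between bottle_b_center and pocket_2 below 0.008 m and z of bottle_b_center in the frame of pocket_2 between 0.036 and 0.044 m and angle between bottle_b_center's own z axis and vertical below 0.2 rad)) or ((horizontal distance between bottle_a_center and pocket_2 below 0.008 m and z of bottle_a_center in the frame of pocket_2 between 0.036 and 0.044 m and angle between bottle_a_center's own z axis and vertical below 0.2 rad) and (horizontal distance between bottle_b_center and pocket_1 below 0.008 m and z of bottle_b_center in the frame of pocket_1 between 0.036 and 0.044 m and angle between bottle_b_center's own z axis and vertical below 0.2 rad))) and value of joint plunger below 0.003 m and contact force between the fingers and bottle_a below 0.1 N and contact force between the fingers and bottle_b below 0.1 N), for 0.2 s.
3. the plunger is gripped and pulled fully up (value of joint plunger above 0.015 m and contact force between the fingers and plunger above 2 N), for 0.3 s.
At the end, for the whole second after the job is handed in: Both bottles stand in the two empty cups, one in each, let go (centre within 8 mm of the cup's axis, within 4 mm of the height of a bottle standing on the cup's floor, within 0.2 rad of upright), and the gripper holds the plunger (contact over 2 N) still at more than 15 mm of its 18 mm travel (all of step 3 and (((horizontal distance between bottle_a_center and pocket_1 below 0.008 m and z of bottle_a_center in the frame of pocket_1 between 0.036 and 0.044 m and angle between bottle_a_center's own z axis and vertical below 0.2 rad) and (horizontal distance between bottle_b_center and pocket_2 below 0.008 m and z of bottle_b_center in the frame of pocket_2 between 0.036 and 0.044 m and angle between bottle_b_center's own z axis and vertical below 0.2 rad)) or ((horizontal distance between bottle_a_center and pocket_2 below 0.008 m and z of bottle_a_center in the frame of pocket_2 between 0.036 and 0.044 m and angle between bottle_a_center's own z axis and vertical below 0.2 rad) and (horizontal distance between bottle_b_center and pocket_1 below 0.008 m and z of bottle_b_center in the frame of pocket_1 between 0.036 and 0.044 m and angle between bottle_b_center's own z axis and vertical below 0.2 rad))) and velocity of joint plunger between -0.01 and 0.01 m/s and contact force between the fingers and bottle_a below 0.1 N and contact force between the fingers and bottle_b below 0.1 N); the arm keeps its last pose, push and grip.
It fails at once if the plunger is pulled (over 6 mm) while the bottles are not both home in the cups (value of joint plunger above 0.006 m and not (((horizontal distance between bottle_a_center and pocket_1 below 0.008 m and z of bottle_a_center in the frame of pocket_1 between 0.036 and 0.044 m and angle between bottle_a_center's own z axis and vertical below 0.2 rad) and (horizontal distance between bottle_b_center and pocket_2 below 0.008 m and z of bottle_b_center in the frame of pocket_2 between 0.036 and 0.044 m and angle between bottle_b_center's own z axis and vertical below 0.2 rad)) or ((horizontal distance between bottle_a_center and pocket_2 below 0.008 m and z of bottle_a_center in the frame of pocket_2 between 0.036 and 0.044 m and angle between bottle_a_center's own z axis and vertical below 0.2 rad) and (horizontal distance between bottle_b_center and pocket_1 below 0.008 m and z of bottle_b_center in the frame of pocket_1 between 0.036 and 0.044 m and angle between bottle_b_center's own z axis and vertical below 0.2 rad)))).
It fails at once if another thing on the bench is shifted by more than 30 mm (distance of any of jar, beaker, wash_bottle, tip_box, spatula from where it was at the start of the episode above 0.03 m).
It also fails if it takes over 72 s, if anything falls off the work surface, if the arm or the gripper's body presses on something with over 40 N, if the wrist force passes 120 N, or if a joint passes its speed limit or range.

## Working session

There is one attempt and no reset: what is moved stays moved. The work goes in short steps, Python scripts to look and compute and a tool call to move; the robot and the scene stay as the last step left them, time stands still between calls to the robot, and variables do not carry over. Pictures are saved under pics/ and viewed, and the job is handed in when it is done.

Besides the shell and the picture viewer there is one more tool, called in YAML: its name, and indented under it one key for each argument. jog_arm: Moves the arm, as the interface text tells. Its arguments: {"type":"object","properties":{"steps":{"type":"array"},"grip":{"type":"number"},"squeeze":{"type":"number"}},"required":["steps"]}

```bash
mkdir -p pics; ls
cat > h.py <<'E'
import numpy as np, cv2
from bench import ctrl, eyes, boxes_of, outline_of
def snap(n,f):
    P=eyes.camera_params(n); im,d=eyes.snapshot(n)
    cv2.imwrite('pics/'+f+'.png',im[:,:,::-1]); return im,d,P
def pts(P,d,uv):
    uv=np.asarray(uv,int).reshape(-1,2); z=d[uv[:,1],uv[:,0]]; ok=z>0; uv=uv[ok]; z=z[ok]
    n=cv2.undistortPoints(uv.astype(np.float64).reshape(-1,1,2),np.array(P['intrinsics']),np.array(P['distortion'])).reshape(-1,2)
    c=np.c_[n*z[:,None],z,np.ones(len(z))]
    return (np.array(P['world_from_camera'])@c.T).T[:,:3]
def proj(P,X):
    T=np.linalg.inv(np.array(P['world_from_camera'])); 
    rv=cv2.Rodrigues(T[:3,:3])[0]
    return cv2.projectPoints(np.asarray(X,float).reshape(-1,1,3),rv,T[:3,3],np.array(P['intrinsics']),np.array(P['distortion']))[0].reshape(-1,2)
E
python3 - <<'E'
from h import *
np.set_printoptions(precision=3,suppress=True)
s=ctrl.read_state();print(s['time'],s['eef_pos'],s['eef_rot'],s['width'],ctrl.pinch_z)
for c in('scene','side','wrist'):
    im,d,P=snap(c,c+'0')
    print(c,np.array(P['world_from_camera'])[:3,3])
    for l in ('bottle_a_center','carousel','plunger_knob'):
        for r in outline_of(c,l):
            v,u=np.nonzero(r['pixels']); X=pts(P,d,np.c_[u,v])
            print(l,round(r['confidence'],2),(np.array(r['box'])*[560,420,560,420]).astype(int),np.median(X,0),X.min(0),X.max(0))
E
```

```text
pics
0.0 [ 0.145 -0.608  0.205] [[ 0.973  0.232 -0.   ]
 [ 0.232 -0.973  0.001]
 [-0.    -0.001 -1.   ]] 1.0033226051135078 0.0188
scene [1.044 0.495 0.761]
bottle_a_center 0.57 [289 250 305 281] [0.625 0.139 0.056] [ 0.574  0.111 -0.   ] [0.632 0.147 0.083]
carousel 0.81 [174 131 291 224] [ 0.53  -0.172  0.042] [ 0.367 -0.444 -0.004] [ 0.624 -0.077  0.129]
side [0.133 0.513 0.759]
bottle_a_center 0.64 [214 223 232 255] [0.607 0.14  0.052] [ 0.6    0.073 -0.002] [0.675 0.148 0.082]
bottle_a_center 0.28 [286 149 406 246] [ 0.489 -0.167  0.041] [ 0.393 -0.424 -0.004] [ 0.629 -0.075  0.128]
carousel 0.9 [286 150 408 246] [ 0.489 -0.168  0.041] [ 0.393 -0.387 -0.003] [ 0.617 -0.075  0.128]
plunger_knob 0.67 [363 150 375 164] [ 0.501 -0.278  0.111] [ 0.491 -0.449 -0.004] [ 0.587 -0.269  0.122]
plunger_knob 0.22 [283 284 352 348] [0.343 0.141 0.003] [ 0.311  0.028 -0.003] [0.381 0.198 0.022]
wrist [ 0.217 -0.592  0.385]
```

View pics/scene0.png

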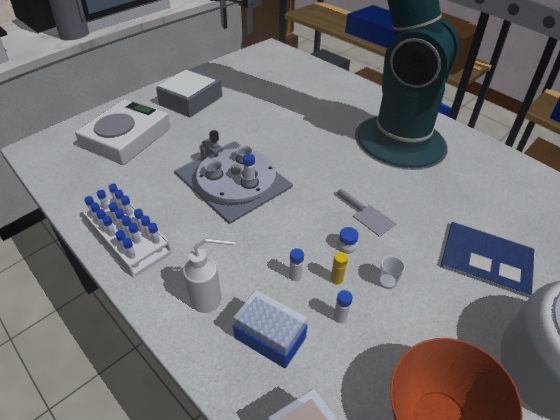

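View pics/side0.png

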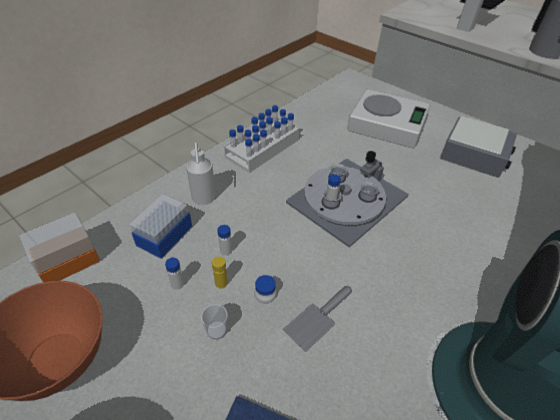

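```bash
cat > m.py <<'E'
from h import *
from scipy.ndimage import label
np.set_printoptions(precision=4,suppress=True)
V,U=np.mgrid[0:420,0:560]
def blobs(c,f):
    im,d,P=snap(c,f)
    uv=np.c_[U.ravel(),V.ravel()]; ok=d.ravel()>0; X=np.full((420*560,3),np.nan); X[ok]=pts(P,d,uv[ok]); X=X.reshape(420,560,3)
    hsv=cv2.cvtColor(im,cv2.COLOR_RGB2HSV)
    return im,d,P,X,hsv
if __name__=='__main__':
  for c in('scene','side'):
    im,d,P,X,h=blobs(c,c+'1')
    blue=(h[...,0]>100)&(h[...,0]<130)&(h[...,1]>120)
    m=blue&(X[...,2]>.02)&(X[...,2]<.14)
    L,n=label(m)
    for i in range(1,n+1):
        k=L==i
        if k.sum()<25: continue
        Y=X[k]; zt=np.percentile(Y[:,2],95); t=Y[Y[:,2]>zt-.004]
        print(c,'blue',U[k].mean().round(),V[k].mean().round(),k.sum(),'ztop',zt.round(4),'mid',(t[:,:2].min(0)+t[:,:2].max(0))/2,'mean',t[:,:2].mean(0),len(t))
    # knob dark, tall
    k=(X[...,2]>.1)&(X[...,2]<.126)&(h[...,2]<80)&(abs(X[...,0]-.5)<.06)&(abs(X[...,1]+.28)<.05)
    Y=X[k];print('knob',k.sum(),Y.min(0),Y.max(0),Y.mean(0))
    # disc
    k=(abs(X[...,2]-.042)<.003)&(abs(X[...,0]-.5)<.14)&(abs(X[...,1]+.185)<.14)
    Y=X[k];print('disc',k.sum(),np.percentile(Y,[0,1,50,99,100],axis=0))
    k8=k.astype(np.uint8)
    (cx,cy),r=cv2.minEnclosingCircle(Y[:,:2].astype(np.float32)*1000);print('circ',cx,cy,r)
    r_=cv2.resize(im[120:260,150:300] if c=='scene' else im[130:255,270:420],None,fx=5,fy=4.2); cv2.imwrite(f'pics/{c}1z.png',r_[:,:,::-1])
E
python3 m.py
```

```text
scene blue 248.0 159.0 123 ztop 0.1273 mid [ 0.5146 -0.1333] mean [ 0.5145 -0.133 ] 67
scene blue 119.0 194.0 174 ztop 0.0956 mid [ 0.7993 -0.2788] mean [ 0.7997 -0.2753] 101
scene blue 101.0 194.0 60 ztop 0.0948 mid [ 0.8315 -0.3077] mean [ 0.8318 -0.3072] 39
scene blue 98.0 211.0 271 ztop 0.0956 mid [ 0.8631 -0.2641] mean [ 0.8635 -0.2603] 158
scene blue 123.0 217.0 288 ztop 0.0956 mid [ 0.8312 -0.2033] mean [ 0.8315 -0.2014] 173
scene blue 145.0 220.0 215 ztop 0.0958 mid [ 0.8    -0.1591] mean [ 0.8   -0.157] 131
scene blue 349.0 235.0 246 ztop 0.0469 mid [0.468  0.1572] mean [0.4681 0.1569] 187
scene blue 123.0 239.0 158 ztop 0.095 mid [ 0.8635 -0.1434] mean [ 0.8638 -0.1436] 103
scene blue 297.0 255.0 159 ztop 0.0813 mid [0.6179 0.1332] mean [0.6183 0.1338] 113
scene blue 345.0 298.0 180 ztop 0.082 mid [0.628  0.2692] mean [0.6287 0.2702] 131
scene blue 270.0 344.0 707 ztop 0.0532 mid [0.7634 0.2119] mean [0.7821 0.2287] 125
knob 80 [ 0.4949 -0.2929  0.1005] [ 0.5187 -0.2689  0.1218] [ 0.5092 -0.278   0.113 ]
disc 2212 [[ 0.4046 -0.3229  0.0391]
 [ 0.411  -0.2938  0.0395]
 [ 0.5
[... 1508 characters left out ...]
334.0 180.0 120 ztop 0.1263 mid [ 0.51   -0.1325] mean [ 0.5094 -0.1318] 82
side blue 164.0 236.0 593 ztop 0.0496 mid [0.7453 0.2053] mean [0.7298 0.2202] 168
side blue 224.0 231.0 134 ztop 0.0806 mid [0.6133 0.1351] mean [0.6132 0.1346] 97
side blue 172.0 264.0 157 ztop 0.0809 mid [0.6234 0.2705] mean [0.6225 0.271 ] 114
side blue 265.0 285.0 320 ztop 0.0462 mid [0.4634 0.1579] mean [0.4629 0.1585] 259
knob 90 [ 0.4896 -0.2934  0.1002] [ 0.5114 -0.2699  0.1208] [ 0.5002 -0.278   0.1129]
disc 2391 [[ 0.4021 -0.3214  0.039 ]
 [ 0.4061 -0.2888  0.0391]
 [ 0.4902 -0.1726  0.0412]
 [ 0.6061 -0.089   0.0447]
 [ 0.6123 -0.0846  0.045 ]]
circ 504.1319885253906 -204.07704162597656 120.28190612792969
```

Run:
```python
from m import *
for c in('scene','side'):
    im,d,P,X,h=blobs(c,c+'2')
    ye=(h[...,0]>18)&(h[...,0]<35)&(h[...,1]>150)&(X[...,2]>.06)&(X[...,2]<.1)
    Y=X[ye];print(c,'yellow',ye.sum(),Y.min(0),Y.max(0))
    for l in('wash_bottle','tip_box','beaker','jar'):
        r=outline_of(c,l)
        for q in r[:1]:
            k=q['pixels']&(X[...,2]>.01);Y=X[k];print(l,q['confidence'],np.percentile(Y,[2,98],axis=0).ravel(),Y[:,2].max())
```

```text
scene yellow 152 [0.544  0.1887 0.0621] [0.5732 0.2171 0.0831]
wash_bottle 0.9 [0.7666 0.0338 0.0146 0.8313 0.0786 0.1871] 0.1936317443236174
tip_box 0.87 [0.72   0.1521 0.0143 0.8113 0.2672 0.0821] 0.08484334798121296
jar 0.83 [0.4485 0.1384 0.0114 0.4893 0.1779 0.0469] 0.047203587085904
side yellow 167 [0.5404 0.1907 0.06  ] [0.5682 0.2179 0.082 ]
wash_bottle 0.72 [0.7561 0.0261 0.0137 0.8097 0.0803 0.1828] 0.19080573799602263
tip_box 0.84 [0.7085 0.1454 0.013  0.7943 0.2671 0.0812] 0.08275656453655811
beaker 0.92 [0.4541 0.2631 0.0122 0.5008 0.3098 0.0611] 0.06328995954843164
jar 0.58 [0.4423 0.1395 0.0112 0.4814 0.1795 0.0466] 0.04844520233467575
```

View pics/scene1z.png

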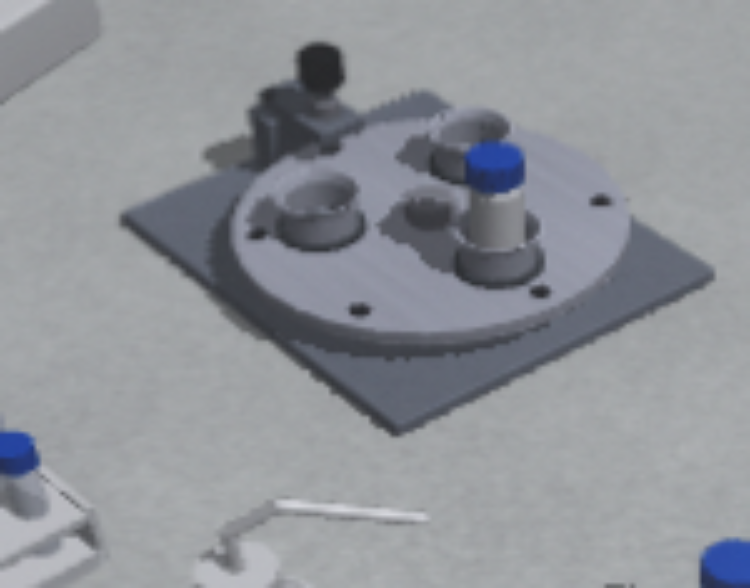

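View pics/wrist0.png

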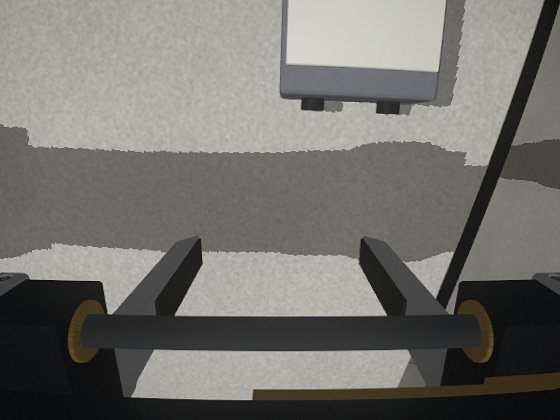

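jog_arm:
  steps:
    - [0, 0, -42, 0, 0, 0.67]
    - [0, 0, -42, 0, 0, 0.67]
    - [0, 0, -42, 0, 0, 0.67]
    - [0, 0, -42, 0, 0, 0.67]
  grip: -1
  squeeze: 20

```text
time: 1.7
eef_pos: [0.1447, -0.6078, 0.3749]
eef_rot: [[1.0, -0.002, 0.0], [-0.002, -1.0, -0.0], [0.0, 0.0, -1.0]]
wrist_force: [0.1, 0.6, 0.2]
width: 0.999
```

jog_arm:
  steps:
    - [27, -40, 0, 0, 0, 0]
    - [27, -40, 0, 0, 0, 0]
    - [27, -40, 0, 0, 0, 0]
    - [27, -40, 0, 0, 0, 0]
    - [27, -40, 0, 0, 0, 0]
    - [27, -40, 0, 0, 0, 0]
    - [27, -40, 0, 0, 0, 0]
    - [27, -40, 0, 0, 0, 0]
    - [27, -40, 0, 0, 0, 0]
    - [27, -40, 0, 0, 0, 0]

```text
time: 2.95
eef_pos: [0.4154, -0.2066, 0.3737]
eef_rot: [[1.0, -0.0, 0.0], [-0.0, -1.0, -0.0], [0.0, 0.0, -1.0]]
wrist_force: [-0.1, -0.9, -0.1]
width: 1.0
```

Run:
```python
from m import *
s=ctrl.read_state();print(s['eef_pos'])
im,d,P,X,h=blobs('wrist','w3')
print(np.array(P['world_from_camera']))
np.savez('w3.npz',im=im,d=d,X=X)
for nm,p in dict(p1=(.558,-.221,.072),p2=(.458,-.217,.072),f=(.512,-.1327,.126),k=(.505,-.281,.12),ax=(.5093,-.19,.042)).items(): print(nm,proj(P,p))
```

```text
[ 0.4154 -0.2066  0.3737]
[[-0.0011 -0.967  -0.2547  0.4897]
 [-1.      0.0013 -0.0006 -0.2078]
 [ 0.0009  0.2547 -0.967   0.5534]
 [ 0.      0.      0.      1.    ]]
p1 [[289.4133  72.4901]]
p2 [[286.3455 144.626 ]]
f [[220.7826 104.6751]]
k [[336.7427 110.388 ]]
ax [[268.2932 109.2183]]
```

View pics/w3.png

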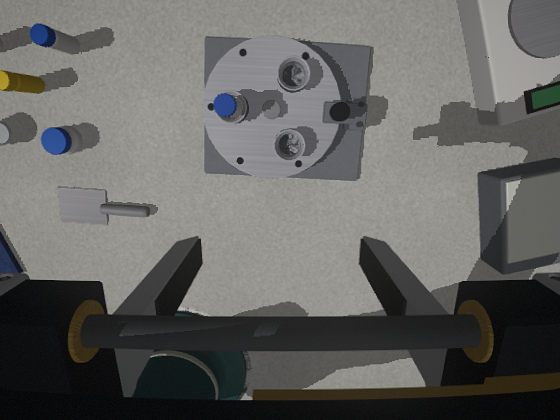

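```bash
cat > w.py <<'E'
from m import *
from scipy.optimize import least_squares
def circ(Y):
    r=least_squares(lambda p:np.hypot(Y[:,0]-p[0],Y[:,1]-p[1])-p[2],[*Y.mean(0),.02],loss='soft_l1',f_scale=.001);return r.x
def mid(Y): return (np.percentile(Y[:,:2],1,axis=0)+np.percentile(Y[:,:2],99,axis=0))/2
def caps(X,h):
    blue=(h[...,0]>100)&(h[...,0]<130)&(h[...,1]>120)&(X[...,2]>.02)&(X[...,2]<.14)
    L,n=label(blue)
    for i in range(1,n+1):
        k=L==i
        if k.sum()<40: continue
        Y=X[k]; zt=np.percentile(Y[:,2],90); t=Y[abs(Y[:,2]-zt)<.005]
        e=t[:,:2].max(0)-t[:,:2].min(0)
        print('cap',U[k].mean().round(),V[k].mean().round(),'z',zt.round(4),'mid',mid(t),'mean',t[:,:2].mean(0),'ext',e,len(t))
def car(X,h,disc=True):
    k=(X[...,2]>.113)&(X[...,2]<.128)&(h[...,2]<70)&(abs(X[...,0]-.51)<.04)&(abs(X[...,1]+.28)<.04)
    Y=X[k];print('knob',k.sum(),'z',np.median(Y[:,2]),'mid',mid(Y),'mean',Y.mean(0),'ext',np.ptp(Y,axis=0))
    for n,c in dict(p1=(.558,-.221),p2=(.458,-.219)).items():
        k=(abs(X[...,2]-.0715)<.004)&(np.hypot(X[...,0]-c[0],X[...,1]-c[1])<.035)
        Y=X[k];print(n,k.sum(),'mid',mid(Y),'circ',circ(Y[:,:2]),'ext',np.ptp(Y,axis=0),np.median(Y[:,2]))
    k=(abs(X[...,2]-.042)<.004)&(np.hypot(X[...,0]-.51,X[...,1]+.19)<.125)
    Y=X[k];print('disc',k.sum(),'mid',mid(Y),np.percentile(Y,[1,50,99],axis=0).ravel())
if __name__=='__main__':
    import sys
    s=ctrl.read_state();print(s['time'],s['eef_pos'])
    im,d,P,X,h=blobs('wrist',sys.argv[1])
    caps(X,h);car(X,h)
E
python3 w.py w4
```

```text
3.0 [ 0.4184 -0.2012  0.3738]
cap 47.0 36.0 z 0.0811 mid [0.6163 0.1292] mean [0.6163 0.1284] ext [0.0277 0.0289] 336
cap 229.0 107.0 z 0.1275 mid [ 0.5118 -0.1368] mean [ 0.5119 -0.137 ] ext [0.0272 0.0278] 394
cap 60.0 141.0 z 0.0463 mid [0.4662 0.1531] mean [0.4664 0.1524] ext [0.0412 0.0423] 549
knob 297 z 0.12026907063643894 mid [ 0.5042 -0.2854] mean [ 0.504  -0.2851  0.12  ] ext [0.0229 0.0247 0.0094]
p1 385 mid [ 0.5577 -0.2258] circ [ 0.5572 -0.226   0.0204] ext [0.0457 0.0448 0.0073] 0.07139570210296403
p2 347 mid [ 0.457 -0.221] circ [ 0.4575 -0.221   0.0208] ext [0.0466 0.0454 0.0071] 0.07129998749363892
disc 12376 mid [ 0.5096 -0.1928] [ 0.4101 -0.2904  0.0402  0.5146 -0.1892  0.0424  0.6091 -0.0952  0.0456]
```

jog_arm:
  steps:
    - [11, -39, 4, 0, 0, 0]
    - [11, -39, 4, 0, 0, 0]
    - [11, -39, 4, 0, 0, 0]
    - [11, -39, 4, 0, 0, 0]
    - [11, -39, 4, 0, 0, 0]
    - [11, -39, 4, 0, 0, 0]
    - [11, -39, 4, 0, 0, 0]
    - [11, -39, 4, 0, 0, 0]
    - [11, -39, 4, 0, 0, 0]
    - [0, 0, 0, 0, 0, 0]
  grip: -0.3

```text
time: 4.3
eef_pos: [0.5137, 0.1453, 0.3369]
eef_rot: [[1.0, 0.004, -0.001], [0.004, -1.0, 0.001], [-0.001, -0.001, -1.0]]
wrist_force: [-0.6, -1.0, 0.4]
width: 0.648
```

jog_arm:
  steps:
    - [0, 0, 0, 0, 0, 0]
    - [0, 0, 0, 0, 0, 0]

```text
time: 4.55
eef_pos: [0.514, 0.1418, 0.3376]
eef_rot: [[1.0, -0.002, 0.0], [-0.002, -1.0, -0.0], [0.0, 0.0, -1.0]]
wrist_force: [-0.1, -0.3, -0.0]
width: 0.649
```

```bash
python3 w.py w5; python3 -c "
from h import *;print(ctrl.read_state()['eef_pos'],ctrl.read_state()['eef_rot'])"
```

```text
4.55 [0.514  0.1418 0.3376]
cap 242.0 21.0 z 0.0502 mid [0.7238 0.1915] mean [0.7235 0.1896] ext [0.0297 0.115 ] 291
cap 183.0 93.0 z 0.0816 mid [0.6258 0.2664] mean [0.6261 0.2663] ext [0.0273 0.0284] 378
cap 288.0 100.0 z 0.0816 mid [0.6166 0.1301] mean [0.6166 0.1305] ext [0.0275 0.0271] 372
cap 495.0 185.0 z 0.1274 mid [ 0.5126 -0.135 ] mean [ 0.5124 -0.1347] ext [0.0287 0.0272] 381
cap 271.0 205.0 z 0.0464 mid [0.4661 0.1543] mean [0.4666 0.1542] ext [0.0413 0.0391] 595
[0.51396225 0.14195441 0.3376512 ] [[ 9.99998686e-01 -1.57001613e-03  4.02748082e-04]
 [-1.56985846e-03 -9.99998691e-01 -3.91513817e-04]
 [ 4.03362238e-04  3.90881045e-04 -9.99999842e-01]]
  return _methods._mean(a, axis=axis, dtype=dtype,
  ret = ret.dtype.type(ret / rcount)
Traceback (most recent call last):
  File "w.py", line 27, in <module>
    caps(X,h);car(X,h)
              ~~~^^^^^
  File "w.py", line 17, in car
    Y=X[k];print('knob',k.sum(),'z',np.median(Y[:,2]),'mid',mid(Y),'mean',Y.mean(0),'ext',np.ptp(Y,axis=0))
                                                            ~~~^^^
  File "w.py", line 5, in mid
    def mid(Y): return (np.percentile(Y[:,:2],1,axis=0)+np.percentile(Y[:,:2],99,axis=0))/2
                        ~~~~~~~~~~~~~^^^^^^^^^^^^^^^^^^
IndexError: index -1 is out of bounds for axis 0 with size 0
```

View pics/w5.png

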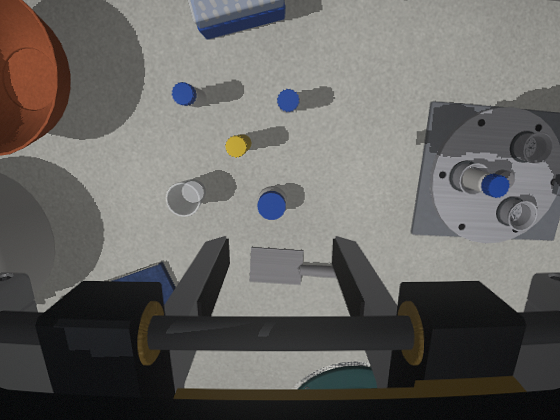

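jog_arm:
  steps:
    - [34, 4, 0, 0, 0, 0]
    - [34, 4, 0, 0, 0, 0]
    - [34, 4, 0, 0, 0, 0]
    - [0, 0, 45, 0, 0, 0]
    - [0, 0, 45, 0, 0, 0]
    - [0, 0, 45, 0, 0, 0]
    - [0, 0, 45, 0, 0, 0]
    - [0, 0, 30, 0, 0, 0]
    - [0, 0, 0, 0, 0, 0]
    - [0, 0, 0, 0, 0, 0]

```text
time: 5.85
eef_pos: [0.6166, 0.1309, 0.129]
eef_rot: [[1.0, -0.001, 0.002], [-0.001, -1.0, 0.0], [0.002, -0.0, -1.0]]
wrist_force: [-0.0, 0.6, -1.1]
width: 0.651
```

Run:
```python
from w import *
s=ctrl.read_state();print(s['time'],s['eef_pos'])
im,d,P,X,h=blobs('wrist','w6');caps(X,h)
```

```text
5.85 [0.6166 0.1309 0.129 ]
cap 208.0 78.0 z 0.0501 mid [0.742  0.1906] mean [0.7275 0.1828] ext [0.0692 0.1145] 795
cap 102.0 211.0 z 0.081 mid [0.6266 0.2665] mean [0.627  0.2657] ext [0.0287 0.029 ] 1101
cap 279.0 224.0 z 0.0812 mid [0.6171 0.1308] mean [0.6175 0.1306] ext [0.0283 0.0284] 1085
cap 255.0 363.0 z 0.0462 mid [0.4628 0.1543] mean [0.4642 0.1544] ext [0.0343 0.0414] 1023
```

View pics/w6.png

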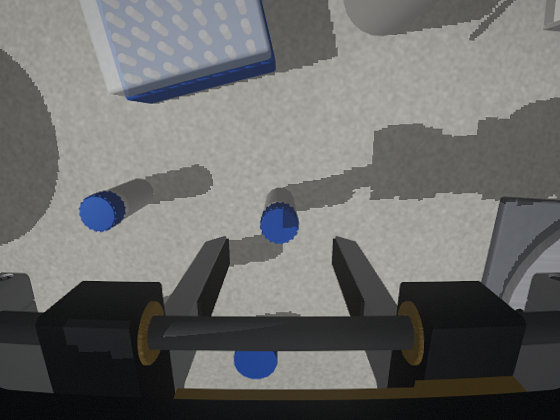

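jog_arm:
  steps:
    - [0, 0, 30, 0, 0, 0]
    - [0, 0, 30, 0, 0, 0]
    - [0, 0, 28, 0, 0, 0]
    - [0, 0, 0, 0, 0, 0]
    - [0, 0, 0, 0, 0, 0]

```text
time: 6.52
eef_pos: [0.6168, 0.1313, 0.0413]
eef_rot: [[1.0, -0.0, 0.002], [-0.0, -1.0, 0.001], [0.002, -0.001, -1.0]]
wrist_force: [0.2, -0.6, 0.5]
width: 0.653
```

jog_arm:
  steps:
    - [0, 0, 0, 0, 0, 0]
    - [0, 0, 0, 0, 0, 0]
    - [0, 0, 0, 0, 0, 0]
    - [0, 0, 0, 0, 0, 0]
    - [0, 0, 0, 0, 0, 0]
  grip: 1
  squeeze: 15

```text
time: 7.15
eef_pos: [0.6159, 0.131, 0.0396]
eef_rot: [[1.0, -0.0, 0.0], [-0.0, -1.0, 0.0], [0.0, -0.0, -1.0]]
wrist_force: [-0.0, 0.2, 2.4]
width: 0.292
```

jog_arm:
  steps:
    - [0, 0, -30, 0, 0, 0]
    - [0, 0, -50, 0, 0, 0]
    - [0, 0, -50, 0, 0, 0]
    - [0, 0, -50, 0, 0, 0]
    - [-20, 40, -10, 0, 0, 0]
    - [-20, 40, -10, 0, 0, 0]
    - [-20, 40, 0, 0, 0, 0]
    - [-20, 40, 0, 0, 0, 0]
    - [-20, 40, 0, 0, 0, 0]
    - [-20, 40, 0, 0, 0, 0]

```text
time: 8.4
eef_pos: [0.4949, -0.1102, 0.2395]
eef_rot: [[1.0, -0.0, 0.0], [-0.0, -1.0, -0.0], [0.0, 0.0, -1.0]]
wrist_force: [0.4, -0.2, -0.3]
width: 0.292
```

jog_arm:
  steps:
    - [-20, 40, 0, 0, 0, 0]
    - [-20, 40, 0, 0, 0, 0]
    - [-10, 30, 0, 0, 0, 0]
    - [0, 0, 0, 0, 0, 0]
    - [0, 0, 0, 0, 0, 0]
    - [0, 0, 0, 0, 0, 0]

```text
time: 9.15
eef_pos: [0.4462, -0.218, 0.2395]
eef_rot: [[1.0, 0.002, 0.0], [0.002, -1.0, 0.0], [0.0, -0.0, -1.0]]
wrist_force: [-0.6, -0.1, -1.0]
width: 0.294
```

```bash
python3 w.py w7
```

```text
9.15 [ 0.4462 -0.218   0.2395]
cap 189.0 132.0 z 0.1272 mid [ 0.5123 -0.1368] mean [ 0.5125 -0.137 ] ext [0.028  0.0284] 783
cap 1.0 174.0 z 0.0352 mid [0.4633 0.1355] mean [0.463  0.1343] ext [0.0229 0.0075] 52
knob 570 z 0.12020064843081435 mid [ 0.5044 -0.2856] mean [ 0.5046 -0.285   0.1199] ext [0.0237 0.0246 0.0091]
p1 737 mid [ 0.5574 -0.2261] circ [ 0.5572 -0.2262  0.0208] ext [0.0468 0.0459 0.0071] 0.07151182987558752
p2 616 mid [ 0.4572 -0.2206] circ [ 0.4575 -0.2209  0.0207] ext [0.0466 0.0457 0.0075] 0.07133455727074584
disc 21146 mid [ 0.5111 -0.1929] [ 0.4129 -0.2906  0.0406  0.5215 -0.1888  0.0424  0.6093 -0.0953  0.0457]
```

View pics/w7.png

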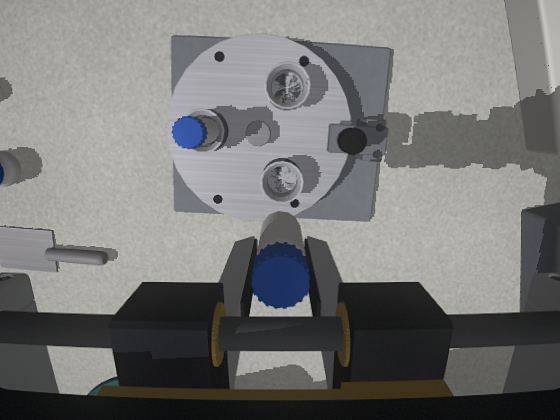

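jog_arm:
  steps:
    - [37, 2.5, 0, 0, 0, 0]
    - [37, 2.5, 0, 0, 0, 0]
    - [37, 2.5, 0, 0, 0, 0]
    - [0, 0, 0, 0, 0, 0]
    - [0, 0, 40, 0, 0, 0]
    - [0, 0, 40, 0, 0, 0]
    - [0, 0, 25, 0, 0, 0]
    - [0, 0, 0, 0, 0, 0]
    - [0, 0, 0, 0, 0, 0]
    - [0, 0, 0, 0, 0, 0]

```text
time: 10.45
eef_pos: [0.5574, -0.2267, 0.1358]
eef_rot: [[1.0, -0.0, 0.002], [-0.0, -1.0, -0.001], [0.002, 0.001, -1.0]]
wrist_force: [0.1, -0.1, -0.5]
width: 0.29
```

```bash
python3 w.py w8 | head -3; python3 -c "
from h import *
snap('side','s8');snap('scene','c8')
a=cv2.imread('pics/s8.png')[130:255,270:420];b=cv2.imread('pics/c8.png')[110:235,150:300]
cv2.imwrite('pics/z8.png',cv2.resize(np.hstack([a,b]),None,fx=2.66,fy=2.66,interpolation=2))"
```

```text
10.45 [ 0.5574 -0.2267  0.1358]
cap 141.0 286.0 z 0.1264 mid [ 0.522  -0.1277] mean [ 0.5221 -0.1275] ext [0.0094 0.0087] 48
  return _methods._mean(a, axis=axis, dtype=dtype,
  ret = ret.dtype.type(ret / rcount)
Traceback (most recent call last):
  File "w.py", line 27, in <module>
    caps(X,h);car(X,h)
              ~~~^^^^^
  File "w.py", line 17, in car
    Y=X[k];print('knob',k.sum(),'z',np.median(Y[:,2]),'mid',mid(Y),'mean',Y.mean(0),'ext',np.ptp(Y,axis=0))
                                                            ~~~^^^
  File "w.py", line 5, in mid
    def mid(Y): return (np.percentile(Y[:,:2],1,axis=0)+np.percentile(Y[:,:2],99,axis=0))/2
                        ~~~~~~~~~~~~~^^^^^^^^^^^^^^^^^^
IndexError: index -1 is out of bounds for axis 0 with size 0
```

View pics/z8.png

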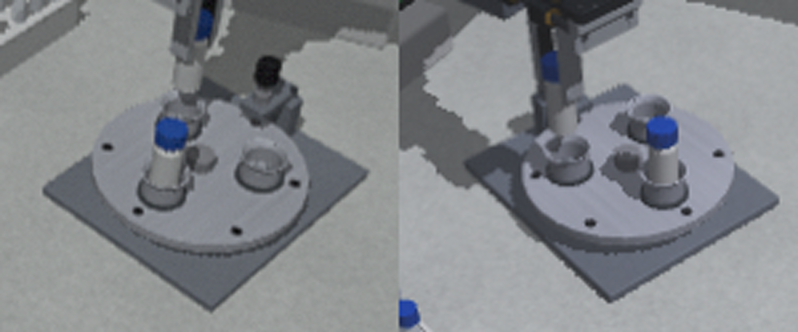

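View pics/w8.png

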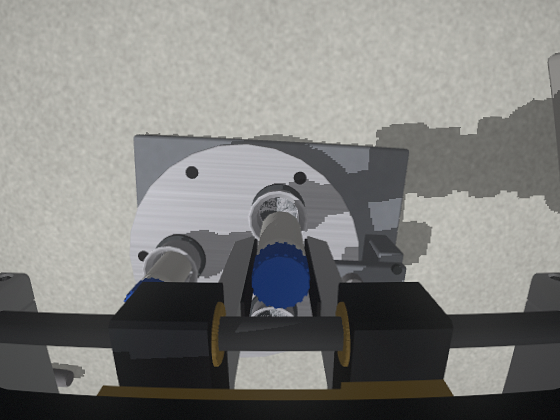

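jog_arm:
  steps:
    - [0, 0, 12, 0, 0, 0]
    - [0, 0, 10, 0, 0, 0]
    - [0, 0, 10, 0, 0, 0]
    - [0, 0, 8, 0, 0, 0]
    - [0, 0, 7, 0, 0, 0]
    - [0, 0, 0, 0, 0, 0]
    - [0, 0, 0, 0, 0, 0]

```text
time: 11.48
eef_pos: [0.557, -0.2265, 0.0877]
eef_rot: [[1.0, -0.0, 0.0], [-0.0, -1.0, -0.0], [0.0, 0.0, -1.0]]
wrist_force: [-0.2, 0.5, -0.3]
width: 0.295
```

jog_arm:
  steps:
    - [0, 0, 1.5, 0, 0, 0]
    - [0, 0, 0, 0, 0, 0]

```text
time: 11.72
eef_pos: [0.5568, -0.2266, 0.086]
eef_rot: [[1.0, -0.0, 0.0], [-0.0, -1.0, -0.0], [0.0, 0.0, -1.0]]
wrist_force: [-0.5, 0.2, -0.3]
width: 0.294
```

jog_arm:
  steps:
    - [0, 0, 0, 0, 0, 0]
    - [0, 0, 0, 0, 0, 0]
    - [0, 0, 0, 0, 0, 0]
    - [0, 0, 0, 0, 0, 0]
    - [0, 0, -20, 0, 0, 0]
    - [0, 0, -40, 0, 0, 0]
    - [0, 0, -50, 0, 0, 0]
    - [0, 0, -30, 0, 0, 0]
    - [0, 0, 0, 0, 0, 0]
    - [0, 0, 0, 0, 0, 0]
  grip: -0.3

```text
time: 12.98
eef_pos: [0.5566, -0.2265, 0.2261]
eef_rot: [[1.0, -0.0, -0.0], [-0.0, -1.0, -0.0], [-0.0, 0.0, -1.0]]
wrist_force: [0.3, 0.4, -0.6]
width: 0.653
```

```bash
python3 w.py w9 2>/dev/null| head -5
```

```text
12.975 [ 0.5566 -0.2265  0.2261]
cap 280.0 205.0 z 0.1272 mid [ 0.5582 -0.2279] mean [ 0.5584 -0.2278] ext [0.028  0.0277] 763
cap 184.0 250.0 z 0.1272 mid [ 0.5128 -0.1366] mean [ 0.5138 -0.1364] ext [0.0286 0.0278] 623
cap 3.0 258.0 z 0.0415 mid [0.4645 0.1351] mean [0.4641 0.134 ] ext [0.0273 0.0082] 59
knob 45 z 0.1180775791108708 mid [ 0.5052 -0.2757] mean [ 0.5055 -0.2757  0.118 ] ext [0.0154 0.0034 0.0079]
```

View pics/w9.png

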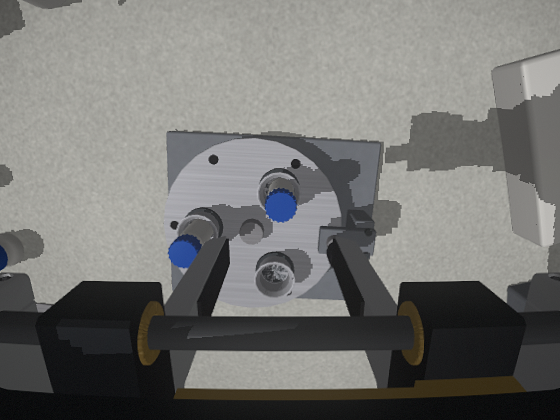

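jog_arm:
  steps:
    - [6, -45, -5, 0, 0, 0]
    - [6, -45, -5, 0, 0, 0]
    - [6, -45, -5, 0, 0, 0]
    - [6, -45, 0, 0, 0, 0]
    - [6, -45, 0, 0, 0, 0]
    - [6, -45, 0, 0, 0, 0]
    - [6, -45, 0, 0, 0, 0]
    - [6, -45, 0, 0, 0, 0]
    - [6, -45, 0, 0, 0, 0]
    - [6, -45, 0, 0, 0, 0]

```text
time: 14.28
eef_pos: [0.6166, 0.2248, 0.24]
eef_rot: [[1.0, -0.0, -0.002], [-0.0, -1.0, -0.0], [-0.002, 0.0, -1.0]]
wrist_force: [-0.3, -0.3, 0.7]
width: 0.65
```

jog_arm:
  steps:
    - [9, -43, 0, 0, 0, 0]
    - [0, 0, 0, 0, 0, 0]
    - [0, 0, 40, 0, 0, 0]
    - [0, 0, 40, 0, 0, 0]
    - [0, 0, 25, 0, 0, 0]
    - [0, 0, 0, 0, 0, 0]
    - [0, 0, 0, 0, 0, 0]
    - [0, 0, 0, 0, 0, 0]

```text
time: 15.28
eef_pos: [0.6264, 0.2666, 0.1372]
eef_rot: [[1.0, -0.0, 0.001], [-0.0, -1.0, 0.001], [0.001, -0.001, -1.0]]
wrist_force: [-0.1, -1.0, 0.4]
width: 0.653
```

```bash
python3 w.py w10 2>/dev/null| head -7
```

```text
15.275 [0.6264 0.2666 0.1372]
cap 324.0 76.0 z 0.0503 mid [0.7466 0.2031] mean [0.7349 0.2241] ext [0.0754 0.1313] 664
cap 277.0 221.0 z 0.0812 mid [0.6264 0.2672] mean [0.6268 0.2674] ext [0.0287 0.027 ] 1011
```

View pics/w10.png

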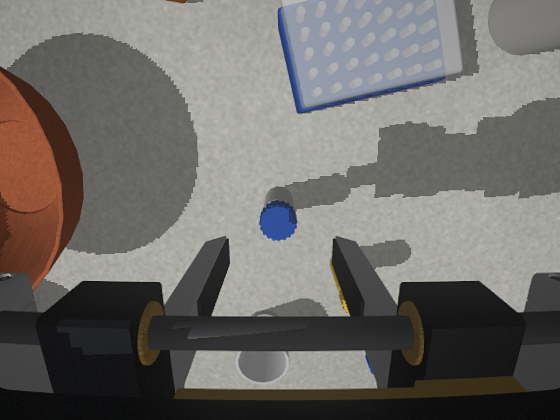

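Run:
```python
from m import *
for c in('scene','side','wrist'):
    im,d,P,X,h=blobs(c,c+'t')
    k=((h[...,0]<12)|(h[...,0]>175))&(h[...,1]>120)&(X[...,2]>.03)
    k&=(abs(X[...,0]-.63)<.06)
    Y=X[k]
    if len(Y): print(c,len(Y),np.percentile(Y,[1,50,99],axis=0))
```

```text
scene 4160 [[0.5704 0.4251 0.0305]
 [0.5951 0.4967 0.0586]
 [0.6855 0.6226 0.1008]]
side 1329 [[0.5706 0.425  0.0302]
 [0.6447 0.4552 0.0556]
 [0.6892 0.6178 0.1013]]
wrist 4305 [[0.571  0.4196 0.0307]
 [0.6265 0.4334 0.0722]
 [0.6889 0.5384 0.1013]]
```

Bowl stays beyond y=0.42, so the way is clear. Cap B sits centred at (277,221) between the fingers; descend and grip.

jog_arm:
  steps:
    - [0, 0, 33, 0, 0, 0]
    - [0, 0, 33, 0, 0, 0]
    - [0, 0, 30, 0, 0, 0]
    - [0, 0, 0, 0, 0, 0]
    - [0, 0, 0, 0, 0, 0]

```text
time: 16.1
eef_pos: [0.6264, 0.267, 0.0413]
eef_rot: [[1.0, -0.0, 0.001], [-0.0, -1.0, 0.001], [0.001, -0.001, -1.0]]
wrist_force: [0.9, -0.2, 1.4]
width: 0.649
```

jog_arm:
  steps:
    - [0, 0, 0, 0, 0, 0]
    - [0, 0, 0, 0, 0, 0]
    - [0, 0, 0, 0, 0, 0]
    - [0, 0, 0, 0, 0, 0]
    - [0, 0, 0, 0, 0, 0]
  grip: 1

```text
time: 16.73
eef_pos: [0.626, 0.2665, 0.0402]
eef_rot: [[1.0, -0.0, 0.0], [-0.0, -1.0, 0.0], [0.0, -0.0, -1.0]]
wrist_force: [0.5, -0.5, 3.3]
width: 0.292
```

jog_arm:
  steps:
    - [0, 0, -30, 0, 0, 0]
    - [0, 0, -50, 0, 0, 0]
    - [0, 0, -60, 0, 0, 0]
    - [0, 0, -60, 0, 0, 0]
    - [-15, 44, 0, 0, 0, 0]
    - [-15, 44, 0, 0, 0, 0]
    - [-15, 44, 0, 0, 0, 0]
    - [-15, 44, 0, 0, 0, 0]
    - [-15, 44, 0, 0, 0, 0]
    - [-15, 44, 0, 0, 0, 0]

```text
time: 17.98
eef_pos: [0.5351, 0.0011, 0.2399]
eef_rot: [[1.0, -0.0, -0.0], [-0.0, -1.0, -0.0], [-0.0, 0.0, -1.0]]
wrist_force: [0.7, 0.0, -0.6]
width: 0.297
```

jog_arm:
  steps:
    - [-15, 44, 0, 0, 0, 0]
    - [-15, 44, 0, 0, 0, 0]
    - [-15, 44, 0, 0, 0, 0]
    - [-15, 44, 0, 0, 0, 0]
    - [-18.5, 47, 0, 0, 0, 0]
    - [0, 0, 0, 0, 0, 0]
    - [0, 0, 0, 0, 0, 0]
    - [0, 0, 50, 0, 0, 0]
    - [0, 0, 50, 0, 0, 0]
    - [0, 0, 0, 0, 0, 0]

```text
time: 19.23
eef_pos: [0.4562, -0.2184, 0.1378]
eef_rot: [[1.0, 0.002, -0.004], [0.002, -1.0, 0.003], [-0.004, -0.003, -1.0]]
wrist_force: [-0.8, 0.1, 0.8]
width: 0.293
```

```bash
python3 w.py w11 2>/dev/null| head -7; python3 -c "
from h import *
print(ctrl.read_state()['eef_pos'])
snap('side','s11');snap('scene','c11')
a=cv2.imread('pics/s11.png')[130:255,270:420];b=cv2.imread('pics/c11.png')[110:235,150:300]
cv2.imwrite('pics/z11.png',cv2.resize(np.hstack([a,b]),None,fx=2.66,fy=2.66,interpolation=2))"
```

```text
19.225 [ 0.4562 -0.2184  0.1378]
cap 295.0 73.0 z 0.1273 mid [ 0.5573 -0.2279] mean [ 0.5574 -0.2278] ext [0.0286 0.0283] 2083
cap 145.0 153.0 z 0.1271 mid [ 0.5124 -0.137 ] mean [ 0.5126 -0.1374] ext [0.0286 0.0292] 1781
knob 1268 z 0.12013649468207249 mid [ 0.5046 -0.285 ] mean [ 0.5048 -0.2845  0.1198] ext [0.0245 0.0238 0.0097]
p1 965 mid [ 0.5568 -0.2259] circ [ 0.5583 -0.2263  0.0211] ext [0.0452 0.0466 0.0078] 0.0716567819692015
p2 767 mid [ 0.4617 -0.2206] circ [ 0.4574 -0.2207  0.0208] ext [0.0395 0.046  0.0068] 0.07165300307550324
disc 35157 mid [ 0.5152 -0.1952] [ 0.4209 -0.2906  0.0408  0.528  -0.187   0.0424  0.6094 -0.0998  0.0452]
[ 0.45749949 -0.21920983  0.14006851]
```

View pics/z11.png

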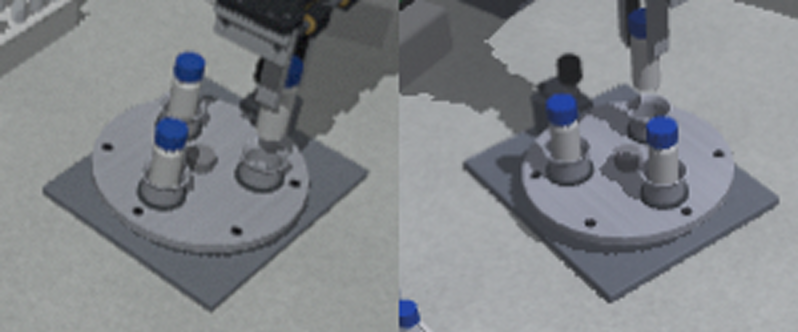

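jog_arm:
  steps:
    - [0, 1.5, 12, 0, 0, 0]
    - [0, 0, 11, 0, 0, 0]
    - [0, 0, 11, 0, 0, 0]
    - [0, 0, 10, 0, 0, 0]
    - [0, 0, 8.5, 0, 0, 0]
    - [0, 0, 0, 0, 0, 0]
    - [0, 0, 0, 0, 0, 0]

```text
time: 20.25
eef_pos: [0.4574, -0.2219, 0.0876]
eef_rot: [[1.0, 0.0, -0.0], [0.0, -1.0, 0.0], [-0.0, -0.0, -1.0]]
wrist_force: [-0.6, 1.8, -1.2]
width: 0.295
```

jog_arm:
  steps:
    - [0, 0, 0, 0, 0, 0]
    - [0, 0, 0, 0, 0, 0]
    - [0, 0, 0, 0, 0, 0]
    - [0, 0, 0, 0, 0, 0]
    - [0, 0, -20, 0, 0, 0]
    - [0, 0, -40, 0, 0, 0]
    - [0, 0, -50, 0, 0, 0]
    - [0, 0, -30, 0, 0, 0]
    - [-20, 0, 0, 0, 0, 0]
    - [0, 0, 0, 0, 0, 0]
  grip: -0.3

```text
time: 21.5
eef_pos: [0.4367, -0.2223, 0.2277]
eef_rot: [[1.0, -0.001, -0.0], [-0.001, -1.0, -0.001], [-0.0, 0.001, -1.0]]
wrist_force: [-0.0, 0.1, 0.4]
width: 0.651
```

jog_arm:
  steps:
    - [0, 0, 0, 0, 0, 0]

```text
time: 21.62
eef_pos: [0.4376, -0.222, 0.2273]
eef_rot: [[1.0, -0.0, -0.0], [-0.0, -1.0, 0.0], [-0.0, -0.0, -1.0]]
wrist_force: [0.4, -0.4, 0.5]
width: 0.65
```

```bash
python3 w.py w12 2>/dev/null| head -7
```

```text
21.625 [ 0.4376 -0.222   0.2273]
cap 286.0 66.0 z 0.1273 mid [ 0.5574 -0.228 ] mean [ 0.5574 -0.228 ] ext [0.028  0.0278] 974
cap 180.0 123.0 z 0.1273 mid [ 0.5122 -0.1372] mean [ 0.5122 -0.1375] ext [0.0274 0.0284] 889
cap 280.0 185.0 z 0.1273 mid [ 0.4577 -0.223 ] mean [ 0.4579 -0.223 ] ext [0.0284 0.0282] 792
knob 639 z 0.12020967147553696 mid [ 0.5042 -0.2854] mean [ 0.5043 -0.2849  0.1198] ext [0.0233 0.0247 0.0092]
p1 551 mid [ 0.5558 -0.226 ] circ [ 0.558  -0.2263  0.0211] ext [0.0459 0.0459 0.0073] 0.07165895684422335
p2 470 mid [ 0.4604 -0.2208] circ [ 0.4567 -0.2209  0.021 ] ext [0.0418 0.0461 0.008 ] 0.07158045377145039
```

View pics/w12.png

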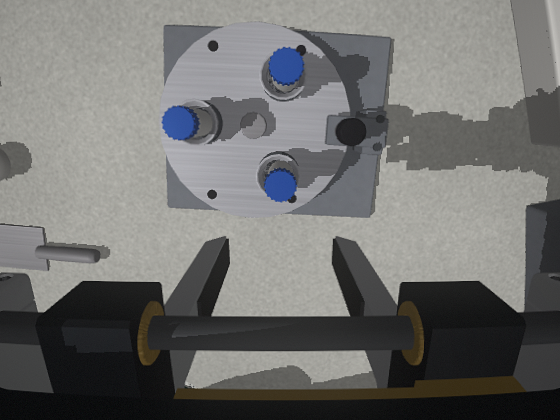

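jog_arm:
  steps:
    - [34, 31, 0, 0, 0, 0]
    - [33, 31, 0, 0, 0, 0]
    - [0, 0, 0, 0, 0, 0]
    - [0, 0, 30, 0, 0, 0]
    - [0, 0, 30, 0, 0, 0]
    - [0, 0, 17, 0, 0, 0]
    - [0, 0, 0, 0, 0, 0]
    - [0, 0, 0, 0, 0, 0]

```text
time: 22.68
eef_pos: [0.5048, -0.2841, 0.1514]
eef_rot: [[1.0, 0.0, 0.001], [0.0, -1.0, -0.0], [0.001, 0.0, -1.0]]
wrist_force: [-0.4, 0.3, -0.4]
width: 0.653
```

```bash
python3 -c "
from w import *
print(ctrl.read_state()['eef_pos'])
im,d,P,X,h=blobs('wrist','w13');caps(X,h)
try: car(X,h)
except Exception: pass
snap('side','s13');snap('scene','c13')
a=cv2.imread('pics/s13.png')[110:235,290:440];b=cv2.imread('pics/c13.png')[90:215,150:300]
cv2.imwrite('pics/z13.png',cv2.resize(np.hstack([a,b]),None,fx=2.66,fy=2.66,interpolation=2))" 2>/dev/null
```

```text
[ 0.5048 -0.2841  0.1514]
cap 192.0 157.0 z 0.1272 mid [ 0.5579 -0.2283] mean [ 0.558  -0.2286] ext [0.0285 0.0285] 1554
cap 70.0 222.0 z 0.127 mid [ 0.513  -0.1372] mean [ 0.5132 -0.138 ] ext [0.0283 0.0305] 1283
knob 970 z 0.1202295981222888 mid [ 0.5051 -0.2862] mean [ 0.5058 -0.2862  0.1198] ext [0.0239 0.0246 0.0094]
p1 794 mid [ 0.5574 -0.2285] circ [ 0.5574 -0.2256  0.0208] ext [0.0459 0.0425 0.0077] 0.07157565730026305
p2 367 mid [ 0.4602 -0.2207] circ [ 0.458  -0.2213  0.0211] ext [0.043  0.046  0.0067] 0.0717383028560844
disc 26771 mid [ 0.5153 -0.1947] [ 0.4207 -0.2909  0.0407  0.5299 -0.1879  0.0424  0.6098 -0.0985  0.045 ]
```

View pics/z13.png

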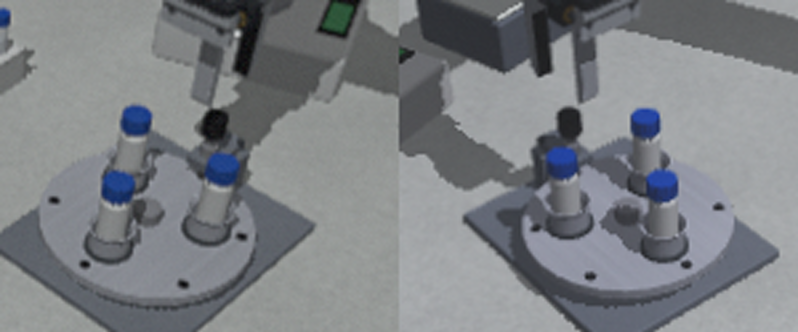

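View pics/w13.png

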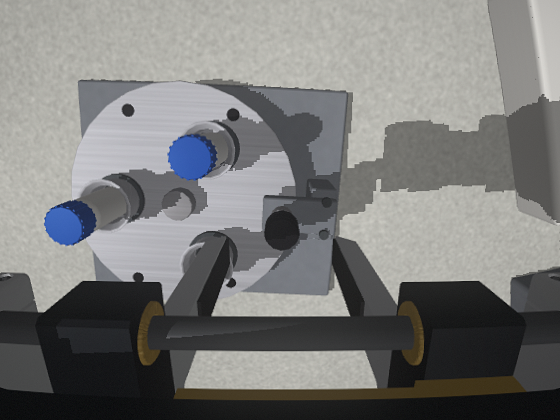

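jog_arm:
  steps:
    - [0, 0.7, 25, 0, 0, 0]
    - [0, 0, 20, 0, 0, 0]
    - [0, 0, 14, 0, 0, 0]
    - [0, 0, 0, 0, 0, 0]
    - [0, 0, 0, 0, 0, 0]
    - [0, 0, 0, 0, 0, 0]

```text
time: 23.58
eef_pos: [0.5047, -0.2849, 0.0921]
eef_rot: [[1.0, -0.0, 0.001], [-0.0, -1.0, -0.0], [0.001, 0.0, -1.0]]
wrist_force: [0.5, -0.4, -0.2]
width: 0.651
```

jog_arm:
  steps:
    - [0, 0, 0, 0, 0, 0]
    - [0, 0, 0, 0, 0, 0]
    - [0, 0, 0, 0, 0, 0]
    - [0, 0, 0, 0, 0, 0]
    - [0, 0, 0, 0, 0, 0]
    - [0, 0, 0, 0, 0, 0]
  grip: 1
  squeeze: 35

```text
time: 24.32
eef_pos: [0.5043, -0.2849, 0.0914]
eef_rot: [[1.0, -0.0, -0.0], [-0.0, -1.0, -0.0], [-0.0, 0.0, -1.0]]
wrist_force: [-0.3, -1.7, -0.3]
width: 0.253
```

Gripped (0.253·94 ≈ 24 mm, the knob's diameter). Before pulling, verify both bottles are still home (plunger still home too), then pull.

```bash
python3 - <<'E' 2>/dev/null
from w import *
for c in('side','scene'):
    im,d,P,X,h=blobs(c,c+'14'); X[abs(X[...,0]-.5)>.1]=np.nan;X[X[...,1]>-.05]=np.nan; caps(X,h)
E
```

```text
cap 341.0 155.0 z 0.1261 mid [ 0.5542 -0.2227] mean [ 0.5544 -0.2218] ext [0.027  0.0286] 71
cap 373.0 173.0 z 0.1263 mid [ 0.4554 -0.218 ] mean [ 0.4552 -0.2174] ext [0.0259 0.0291] 75
cap 334.0 180.0 z 0.1262 mid [ 0.5096 -0.133 ] mean [ 0.5091 -0.131 ] ext [0.0274 0.0296] 84
cap 242.0 136.0 z 0.1259 mid [ 0.4606 -0.2195] mean [ 0.4604 -0.2186] ext [0.0286 0.0279] 63
cap 211.0 150.0 z 0.1265 mid [ 0.5606 -0.2247] mean [ 0.5608 -0.2236] ext [0.0285 0.0304] 69
cap 248.0 159.0 z 0.127 mid [ 0.5148 -0.1329] mean [ 0.5148 -0.1318] ext [0.0272 0.026 ] 73
```

jog_arm:
  steps:
    - [0, 0, -3, 0, 0, 0]
    - [0, 0, -3, 0, 0, 0]
    - [0, 0, -3, 0, 0, 0]
    - [0, 0, -3, 0, 0, 0]
    - [0, 0, -3, 0, 0, 0]
    - [0, 0, -2, 0, 0, 0]
    - [0, 0, 0, 0, 0, 0]
    - [0, 0, 0, 0, 0, 0]

```text
time: 25.42
eef_pos: [0.5042, -0.2848, 0.1084]
eef_rot: [[1.0, -0.0, -0.0], [-0.0, -1.0, -0.0], [-0.0, 0.0, -1.0]]
wrist_force: [3.1, -4.0, -9.5]
width: 0.246
```

jog_arm:
  steps:
    - [0, 0, -1, 0, 0, 0]
    - [0, 0, -0.5, 0, 0, 0]
    - [0, 0, 0, 0, 0, 0]
    - [0, 0, 0, 0, 0, 0]
    - [0, 0, 0, 0, 0, 0]
    - [0, 0, 0, 0, 0, 0]
    - [0, 0, 0, 0, 0, 0]
    - [0, 0, 0, 0, 0, 0]

```text
time: 26.42
eef_pos: [0.5042, -0.2848, 0.1095]
eef_rot: [[1.0, -0.0, -0.0], [-0.0, -1.0, 0.0], [-0.0, -0.0, -1.0]]
wrist_force: [5.7, -5.2, -15.6]
width: 0.247
```

```bash
python3 - <<'E' 2>/dev/null
from w import *
s=ctrl.read_state();print(s['time'],s['eef_pos'],s['wrist_force'],s['width'])
fs=[]
for c in('side','scene'):
    im,d,P,X,h=blobs(c,c+'15'); 
    fs.append(im[100:225,290:440] if c=='side' else im[80:205,150:300])
    dk=(h[...,2]<60)&(np.hypot(X[...,0]-.5045,X[...,1]+.284)<.016)&(X[...,2]<.16); print('knob z',np.percentile(X[dk][:,2],[5,50,95]) if dk.any() else None)
    X[abs(X[...,0]-.5)>.1]=np.nan;X[X[...,1]>-.05]=np.nan; caps(X,h)
cv2.imwrite('pics/z15.png',cv2.resize(np.hstack(fs),None,fx=2.66,fy=2.66,interpolation=2)[:,:,::-1])
blobs('wrist','w15'); s=ctrl.read_state();print(s['eef_pos'],s['wrist_force'])
E
```

```text
26.425 [ 0.5042 -0.2848  0.1095] [  5.7314  -5.1715 -15.5899] 0.24708002684640082
knob z [0.0807 0.1365 0.1568]
cap 341.0 155.0 z 0.1257 mid [ 0.5549 -0.2237] mean [ 0.5545 -0.2222] ext [0.0269 0.0277] 71
cap 373.0 173.0 z 0.126 mid [ 0.4555 -0.2175] mean [ 0.455  -0.2174] ext [0.0269 0.0301] 77
cap 334.0 180.0 z 0.1261 mid [ 0.5094 -0.1327] mean [ 0.5088 -0.1314] ext [0.0299 0.0277] 85
knob z [0.1198 0.1371 0.1553]
cap 242.0 136.0 z 0.1259 mid [ 0.4597 -0.2191] mean [ 0.4603 -0.219 ] ext [0.0288 0.0286] 60
cap 211.0 151.0 z 0.1262 mid [ 0.5606 -0.2248] mean [ 0.5608 -0.2242] ext [0.0282 0.0274] 68
cap 248.0 159.0 z 0.1274 mid [ 0.5145 -0.1326] mean [ 0.5148 -0.1317] ext [0.0276 0.0259] 73
[ 0.5042 -0.2848  0.1095] [  4.9847  -5.6596 -14.0684]
```

View pics/z15.png

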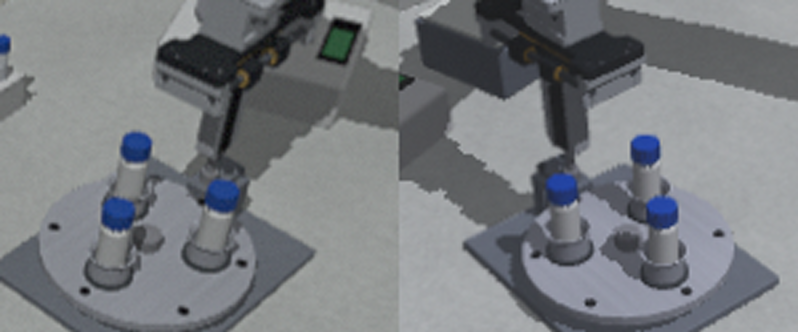

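View pics/w15.png

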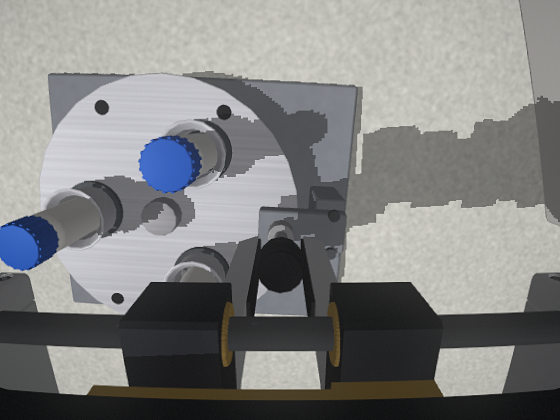

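jog_arm:
  steps:
    - [0, 0, 0, 0, 0, 0]
    - [0, 0, 0, 0, 0, 0]
    - [0, 0, 0, 0, 0, 0]
    - [0, 0, 0, 0, 0, 0]
    - [0, 0, 0, 0, 0, 0]
    - [0, 0, 0, 0, 0, 0]
    - [0, 0, 0, 0, 0, 0]
    - [0, 0, 0, 0, 0, 0]

```text
time: 27.58
eef_pos: [0.5042, -0.2848, 0.1096]
eef_rot: [[1.0, -0.0, -0.0], [-0.0, -1.0, 0.0], [-0.0, -0.0, -1.0]]
wrist_force: [6.3, -3.9, -14.7]
width: 0.253
```

```bash
python3 - <<'E' 2>/dev/null
from w import *
for i in range(4):
    im,d,P,X,h=blobs('wrist','w16')
    k=(h[...,2]<70)&(np.hypot(X[...,0]-.5045,X[...,1]+.286)<.009)&(X[...,2]<.16)
    s=ctrl.read_state();print('knobtop z',np.median(X[k][:,2]),k.sum(),s['eef_pos'],s['wrist_force'])
E
```

```text
knobtop z 0.13840049517212671 974 [ 0.5042 -0.2848  0.1095] [  6.0091  -5.2045 -14.8491]
knobtop z 0.1384094229721177 974 [ 0.5042 -0.2848  0.1096] [  5.1915  -5.5513 -14.5414]
knobtop z 0.13844505096884024 976 [ 0.5042 -0.2848  0.1096] [  5.2751  -5.2692 -15.4829]
knobtop z 0.1384045595836566 968 [ 0.5042 -0.2848  0.1096] [  5.9027  -5.2673 -15.5453]
```

Knob top at 0.1384 (was 0.1202): full 18 mm travel, steady. Handing in.

```bash
python3 -c "
from h import *
print(ctrl.close_job())"
```

```text
the job is handed in; nothing more can be done
None
```

I put both loose bottles into the two empty cups, then gripped the plunger knob, pulled it up to its stop, and handed the job in at about 28 s while still holding it.

- **Bottles:** both stand upright. In the wrist camera their caps top out at 0.127 m, the same as the bottle already in the carousel. Their centres are about 2 mm from the cup axes, and they had not moved after the pull.
- **Plunger:** the wrist camera shows the knob's top rising from 0.120 to 0.138 m, the full 18 mm. It stayed there over repeated readings. The downward pull on the wrist settled at about 15 N, more than the spring's 9.5 N, so the plunger is against its stop. There is also a steady sideways load of about 8 N.
- **Camera disagreement:** the scene and side cameras differ by about 4–5 mm in x, and both read about 3–5 mm off the wrist camera in y. I worked from the wrist camera, and the placements came out consistent with it.
- **Other things on the bench:** nothing was touched that I know of, including the yellow look-alike. I did not re-measure their positions at the end.

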